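# Pin the bending lever and hold it level over the bender

### The arm

A 6-joint arm with a two-finger parallel gripper is mounted at the origin on the work surface. World frame = base frame: x ahead of the robot, y to its left, z up, the work surface at z = 0. Lengths are in m, angles in rad, forces in N, time in s.
With the tool pointing down it reaches from about 0.225 to 0.875 m from the base axis. Payload 3.4 kg.
Tool frame: the origin (TCP) lies at the very end of the fingers, on their centre line; the grasp point (between the pads) lies 19 mm behind it; z points along the fingers, x is the direction in which the jaws open and shut, and the axes are right-handed (so a half turn about z gives the same grasp; the last joint's range is limited). The gripper opens to 85 mm and grips with 20 to 120 N. Pads are 22 mm wide; open, the fingers measure 114 mm over their backs; the gripper's body (76 mm by 85 mm) begins 54 mm behind the grasp point. The pads swing forward as they close: fully open they stand 13 mm farther back than shut.
Start: joints at [-1.294, 0.276, 1.505, -0, 1.361, -0.121], TCP at [0.223, -0.53, 0.231] pointing down, gripper open.
Joint ranges: [-2.89, 2.89], [-0.75, 2.08], [0.22, 2.7], [-1.18, 4.32], [0.11, 2.71], [-2.7, 2.7]. Speed limits (rad/s): [2.57, 2.57, 3.14, 3.14, 3.14, 3.14].

### API

Orientations are given as a unit quaternion [w, x, y, z].
In Python, from rig import manip gives the robot as it stands.
- The arm moves only by the tool carry_out, never from a script. Its argument "series" is a list of rows, each a list of 2 entries, a list of its own where there are three numbers: the shift along the tool's x, y, z in mm, then the turn about the tool's z in degrees. A call has 1 to 10 rows; each row shifts and turns the pose as measured when the row begins, along the tool's axes as they then stand; what a row does not reach is not made up. A row lasts 1/12 s, in which the tool goes at most 41.7 mm and 7.16 degrees, less where a joint would pass 70% of its speed; a pose out of reach is approached as far as the arm can. A call is refused whole if a number of a shift passes 41.7 or a number of a turn 7.16, either way. A call with a gripper value outside its range is refused whole. "fingers" is the finger opening in mm, from 0 to 85.4, set as the call begins (left out, the last holds). The fingers move at their own pace and stop on an object; "squeeze" is the grip in N (left out, the last holds). Time passes only in rows, so rows that do not move let the fingers close. It gives the time, the measured TCP pose, the force and the opening at its end, in the units of the state.
- manip.get_state(): the state, without advancing time (a new reading comes with each control period).
- manip.get_image(name): name is "scene" or "top" or "wrist"; returns a dict with "frame" (384x512x3 uint8, blue, green, red), "K" (3x3 intrinsics, pixels), "rvec" (rotation vector, rad) and "tvec" (3), from world to camera coordinates, as OpenCV has them; the wrist camera has in their place "mount" (4x4, takes a point from camera to tool coordinates, whose origin is the TCP and whose axes are the tool frame's). Camera axes: x right, y down, z forward; pixel columns grow to the right and rows downward; lengths in m; the calibration is good to about 2 mm. A picture is of the moment at which its call begins: read the wrist's pose just before it. There is no depth.
- manip.sign_off(): hands the job in, once; it reports no verdict.
The state is a dict: "clock": time; "qpos": joint angles; "qd": joint speeds; "effort": joint torques, N m; "position": TCP position; "ee_rot": TCP orientation; "contact_force": force on the tool from outside, world axes, zero at the start; "moment": the same for the moment, N m; "width": finger opening in m.
Only numpy, scipy, OpenCV 4.12 (cv2) and the standard library are available. Lean on these libraries where they do the work, as an engineer would, in place of code of your own. Each camera call takes 0.05 s, during which the arm holds its last target. There are 200 camera calls.

### The job

Take the collared pivot pin out of the punch block, put it down through the eye of the bending lever until its collar sits on the eye, and let go of it. Then pick the lever up by its balance point and hold it level and still above the bender, the pin's tip a few centimetres clear above the pivot socket and the heavy head over the rest pad, ready to be lowered; finish while holding it there. Leave the other things on the bench where they are.

Things in the scene. Friction and masses are not known exactly. Their poses are not given: they have to be found in the camera images.
- pin: Steel pivot pin, about 70 g, standing in one of the block's three holes at the start, the only one with a collar. Upward: shank 8 mm across, 42 mm long, with a tapered tip; flat collar 24 mm across, 5 mm thick; dark round knurled grip 16 mm across, 32 mm tall. Origin on its axis at the collar's underside, z up along the pin (grip z = 5 to 37 mm)
- pin_tip (a point): centre of the lower end of the pin's shank, 42 mm below the underside of the collar
- lever: Steel bending lever, about 0.6 kg, flat on the cradle at the start: round eye (34 mm outside, 11 mm hole, 10 mm thick), bar 14 mm wide and 10 mm thick, and a heavy dark cast head 40 long, 36 wide, 30 tall, flush underneath. Origin on the eye's axis at the underside; x along the bar to the head (bar x = 18 to 190 mm, head 190 to 230 mm), z up
- lever_eye (a point): centre of the eye's hole at its upper face, where the pin's collar comes to sit; 10 mm above the lever's origin
- lever_balance (a point): balance point of the lever with the pin fitted, on the bar's centre line at half its thickness, 139 mm from the eye's axis (the bare lever balances at about 155 mm; masses vary, so the true point may lie up to 5 mm to either side)
- lever_head (a point): underside of the lever's heavy head below its middle, 210 mm from the eye's axis
- cradle: Fixed wooden cradle carrying the lever 45 mm above the bench: board 290 x 90 x 10 mm, a post under the bar (30 to 50 mm from the eye) and one under the head (194 to 226 mm), with 5 mm high cheeks about 3 mm clear of the lever. Elsewhere it is free down to the board. Origin on the bench below the resting lever's eye, x along the lever
- bender: Fixed strip bender: grey bed 300 x 100 x 12 mm, at one end a square steel pivot block with a bored hole, at the other a plain 40 x 40 mm rest pad, both 50 mm high; beside the line between them a forming post 55 mm high and a stop 42 mm high. Origin on the bench below the pivot hole, x towards the rest pad
- bender_socket (a point): centre of the mouth of the bender's pivot hole (12 mm wide), 50 mm above the bench
- bender_rest (a point): centre of the top of the bender's rest pad, 210 mm from the pivot hole, 50 mm above the bench
- block: Fixed wooden punch block 200 x 60 x 50 mm with three vertical holes 12 mm wide, 46 mm deep, in a row along its x axis 65 mm apart (middle one at the centre). Origin at the centre of its underside
- punch_ball: Bystander in the block: doming punch with a 15 mm round body and a 22 mm ball on top, top 63 mm above the block. Origin on its axis at the block's top
- punch_square: Bystander in the block: punch with a square 14 mm body 55 mm tall, no collar. Origin on its axis at the block's top
- hammer: Bystander: small hammer with wooden handle, 200 mm, lying at the left side
- graver: Bystander: graver with wooden handle, 160 mm, lying at the right side
- brush: Bystander: brush, 160 mm, lying at the far side
- dish: Bystander: shallow blue dish 76 mm wide, 28 mm high, at the far side
- jar: Bystander: small glass jar 54 mm wide, 45 mm high, at the far side

How it is judged:
By the outcome, as a careful person would: the job done as asked, in the order asked, and still so for the second after the job is handed in, while the arm keeps its last pose, push and grip.
It also fails if it takes over 64 s, if anything falls off the work surface, if the arm or the gripper's body presses on something with over 40 N, if the wrist force passes 120 N, or if a joint passes its speed limit or range.

## Working session

There is one attempt and no reset: what is moved stays moved. The work goes in short steps, Python scripts to look and compute and a tool call to move; the robot and the scene stay as the last step left them, time stands still between calls to the robot, and variables do not carry over. Pictures are saved under pics/ and viewed, about 8 in all and at most 12, crops included, and the job is handed in when it is done.

Besides the shell and the picture viewer there is one more tool, called after "Emit:" by a JSON object that holds its "method" and its "body". carry_out: Moves the arm, as the interface text tells. Its arguments: {"type":"object","properties":{"series":{"type":"array","items":{"type":"array"}},"fingers":{"type":"number"},"squeeze":{"type":"number"}},"required":["series"]}

```bash
mkdir -p pics; ls
python3 - <<'E'
from rig import manip
import cv2,numpy as np,pickle
s=manip.get_state();print(s)
t=manip.get_image("top");c=manip.get_image("scene")
pickle.dump((t,c),open('im0.pkl','wb'))
cv2.imwrite('pics/top0.png',cv2.resize(t["frame"],(800,600),interpolation=cv2.INTER_CUBIC));cv2.imwrite('pics/scene0.png',cv2.resize(c["frame"],(800,600),interpolation=cv2.INTER_CUBIC))
for i in(t,c): print(i["K"],i["rvec"],i["tvec"])
E
```

```text
pics
{'clock': 0.0, 'qpos': array([-1.29399542e+00,  2.76632051e-01,  1.50613995e+00, -3.39373707e-05,
        1.36067943e+00, -1.20995891e-01]), 'qd': array([ 0.00056189,  0.00074029, -0.00010224, -0.0003143 , -0.00161689,
        0.00079687]), 'effort': array([-2.83913096e-04, -4.16776299e+01, -2.45809740e+01, -9.99442977e-05,
        1.11137959e-02, -2.36894024e-06]), 'position': array([ 0.22259023, -0.52960145,  0.23041585]), 'ee_rot': array([-5.91430298e-04,  8.32884588e-01, -5.53445932e-01, -7.17112026e-04]), 'contact_force': array([ 0.18727859,  0.16454859, -0.67612933]), 'moment': array([-0.01315605, -0.02774326, -0.01363259]), 'width': 0.08538404467876758}
[[447.94076179   0.         256.35662764]
 [  0.         447.94076179 194.03602589]
 [  0.           0.           1.        ]] [ 2.16059797 -2.10645874  0.17588295] [-0.00508413  0.58895463  1.20854409]
[[372.08099589   0.         253.98234047]
 [  0.         372.08099589 191.08046708]
 [  0.           0.           1.        ]] [ 1.81138755  1.36536131 -0.74099839] [-0.18228684 -0.27604303  1.55250927]
```

View pics/top0.png

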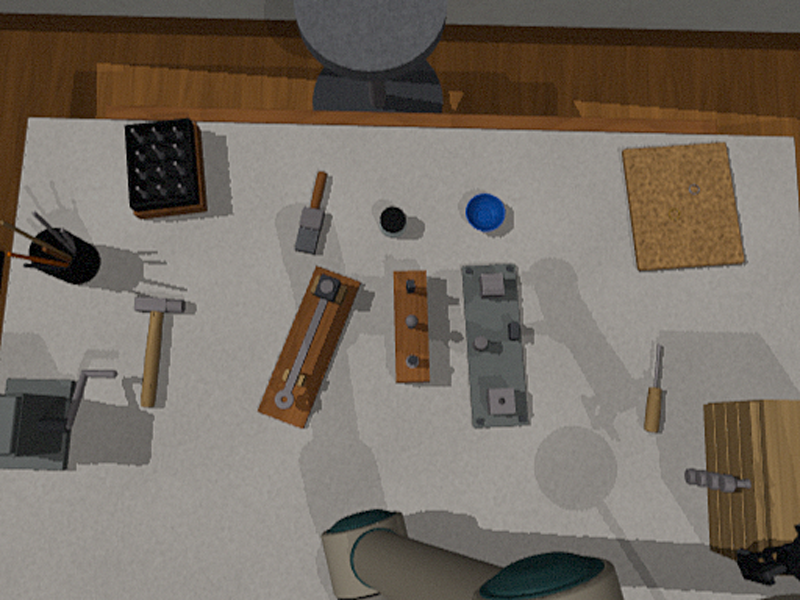

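View pics/scene0.png

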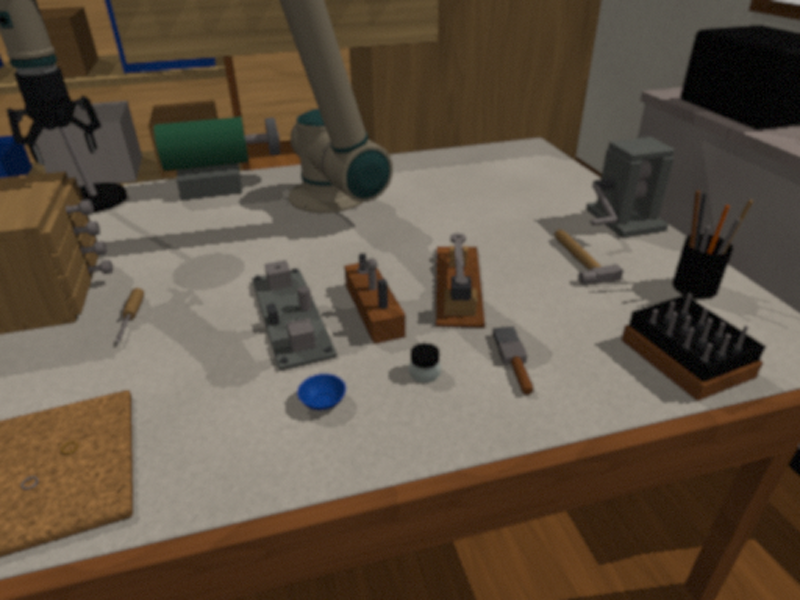

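The top view shows the lever's eye near (284,399) and its head near (326,288). The block's three tools are at (411,286), (411,322) and (412,361). The bender socket is near (502,401) and the rest pad near (492,285). Next I'll zoom in on the block and locate these points roughly.

```bash
cat > h.py <<'E'
import numpy as np,cv2
from scipy.spatial.transform import Rotation as R
def cam(im,state=None):
    if "mount" in im:
        q=state["ee_rot"]; T=np.eye(4);T[:3,:3]=R.from_quat([q[1],q[2],q[3],q[0]]).as_matrix();T[:3,3]=state["position"]
        return T@im["mount"]
    M=np.eye(4);Rm=cv2.Rodrigues(np.array(im["rvec"],float))[0];M[:3,:3]=Rm.T;M[:3,3]=-Rm.T@np.array(im["tvec"]).ravel();return M
def ray(im,u,v,z,state=None):
    M=cam(im,state);d=M[:3,:3]@np.linalg.inv(im["K"])@[u,v,1];o=M[:3,3];return o+d*(z-o[2])/d[2]
def proj(im,p,state=None):
    M=np.linalg.inv(cam(im,state));c=M[:3,:3]@p+M[:3,3];c=im["K"]@c;return c[:2]/c[2]
E
python3 - <<'E'
from h import *
import pickle
t,c=pickle.load(open('im0.pkl','rb'))
k=lambda u,v,z:ray(t,(u+.5)/1.5625-.5,(v+.5)/1.5625-.5,z).round(4)
for n,a in dict(eye=(284,399,.055),head=(326,288,.075),sock=(502,401,.05),rest=(492,285,.05),p1=(411,286,.1),p2=(411,322,.11),p3=(412,361,.09)).items(): print(n,k(*a))
a=cv2.resize(t["frame"][165:255,235:305],(400,514),interpolation=cv2.INTER_CUBIC)
b=cv2.resize(c["frame"][155:225,212:270],(400,483),interpolation=cv2.INTER_CUBIC)
b=np.vstack([b,np.zeros((31,400,3),np.uint8)])
cv2.imwrite('pics/z.png',np.hstack([a,b]))
E
```

```text
eye [0.4134 0.2097 0.055 ]
head [0.6089 0.1426 0.075 ]
sock [ 0.4198 -0.172   0.05  ]
rest [ 0.6267 -0.1537  0.05  ]
p1 [ 0.6114 -0.0071  0.1   ]
p2 [ 0.5471 -0.0085  0.11  ]
p3 [ 0.4825 -0.012   0.09  ]
```

View pics/z.png

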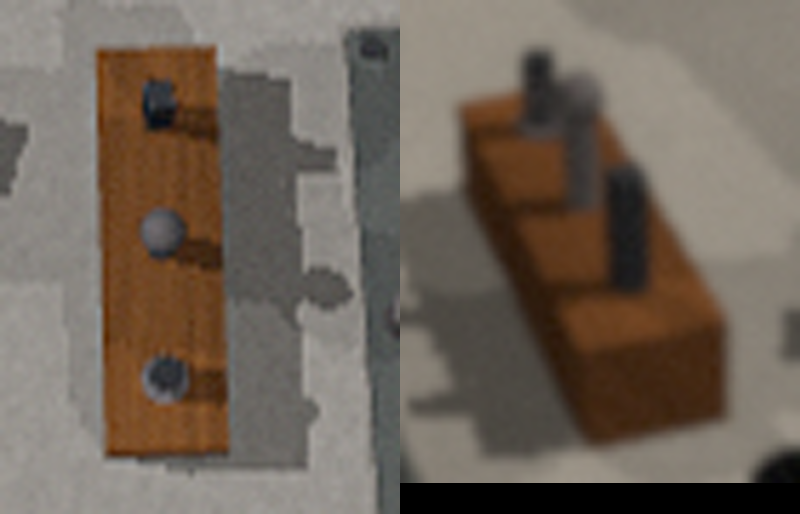

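The pin is the nearest tool in the block: a dark round grip on a grey collar, at about (0.483, -0.012). Next I'll write a helper that plans the rows and move above the pin.

```bash
cat >> h.py <<'E'
def yaw(s):
    q=s["ee_rot"];m=R.from_quat([q[1],q[2],q[3],q[0]]).as_matrix();return np.degrees(np.arctan2(m[1,0],m[0,0])),m
def plan(s,target,ty,n):
    """print rows in tool axes to reach the target TCP and jaw yaw in n rows"""
    y,m=yaw(s);d=np.array(target)-s["position"];t=-((ty-y+180)%360-180)
    print("tilt z",m[:,2].round(4),"yaw",round(y,2),"pos",s["position"].round(4),"go",d.round(4),"turn",round(t,2))
    for i in range(n):
        mi=m@R.from_euler('z',t*i/n,degrees=True).as_matrix()
        print([list((mi.T@d/n*1000).round(1)),round(t/n,2)],end=',')
    print()
E
python3 - <<'E'
from h import *
from rig import manip
plan(manip.get_state(),[.45,-.012,.23],-88,15)
E
```

```text
tilt z [-4.0e-04  1.5e-03 -1.0e+00] yaw -67.21 pos [ 0.2226 -0.5297  0.2305] go [ 2.274e-01  5.177e-01 -5.000e-04] turn 20.79
[[np.float64(-25.9), np.float64(-27.3), np.float64(0.1)], np.float64(1.39)],[[np.float64(-26.6), np.float64(-26.7), np.float64(0.1)], np.float64(1.39)],[[np.float64(-27.2), np.float64(-26.1), np.float64(0.1)], np.float64(1.39)],[[np.float64(-27.9), np.float64(-25.4), np.float64(0.1)], np.float64(1.39)],[[np.float64(-28.5), np.float64(-24.7), np.float64(0.1)], np.float64(1.39)],[[np.float64(-29.1), np.float64(-24.0), np.float64(0.1)], np.float64(1.39)],[[np.float64(-29.6), np.float64(-23.3), np.float64(0.1)], np.float64(1.39)],[[np.float64(-30.2), np.float64(-22.6), np.float64(0.1)], np.float64(1.39)],[[np.float64(-30.7), np.float64(-21.8), np.float64(0.1)], np.float64(1.39)],[[np.float64(-31.2), np.float64(-21.1), np.float64(0.1)], np.float64(1.39)],[[np.float64(-31.7), np.float64(-20.3), np.float64(0.1)], np.float64(1.39)],[[np.float64(-32.2), np.float64(-19.6), np.float64(0.1)], np.float64(1.39)],[[np.float64(-32.7), np.float64(-18.8), np.float64(0.1)], np.float64(1.39)],[[np.float64(-33.1), np.float64(-18.0), np.float64(0.1)], np.float64(1.39)],[[np.float64(-33.6), np.float64(-17.2), np.float64(0.1)], np.float64(1.39)],
```

Emit:
{"method": "carry_out", "body": {"series": [[[-26,-27,0],1.4],[[-27,-27,0],1.4],[[-27,-26,0],1.4],[[-28,-25,0],1.4],[[-28,-25,0],1.4],[[-29,-24,0],1.4],[[-30,-23,0],1.4],[[-30,-23,0],1.4],[[-31,-22,0],1.4],[[-31,-21,0],1.4]]}}

```text
clock: 0.93
position: [0.378, -0.1782, 0.2248]
ee_rot: [0.0, 0.75, -0.661, -0.003]
contact_force: [1.0, -0.3, -0.7]
width: 0.0856
```

Emit:
{"method": "carry_out", "body": {"series": [[[-32,-20,0],1.4],[[-32,-20,0],1.4],[[-33,-19,0],1.4],[[-33,-18,0],1.4],[[-33,-17,0],1.4],[[0,0,0],0],[[0,0,0],0]]}}

```text
clock: 1.52
position: [0.462, 0.0089, 0.2238]
ee_rot: [-0.001, 0.71, -0.705, -0.004]
contact_force: [-0.4, -0.3, -0.5]
width: 0.0853
```

```bash
sed -i 's/list((mi.T@d\/n\*1000).round(1)),round(t\/n,2)\]/(mi.T@d\/n*1000).round(1).tolist(),round(float(t\/n),2)]/' h.py
python3 - <<'E'
from h import *
from rig import manip
import pickle
s=manip.get_state();w=manip.get_image("wrist");t=manip.get_image("top");pickle.dump((s,w,t),open('im1.pkl','wb'))
print(s["position"],yaw(s)[0],s["contact_force"],w["mount"].round(3).tolist())
for p in([.4825,-.012,.09],[.4134,.2097,.055],[.4198,-.172,.05]):print(proj(w,p,s))
cv2.imwrite('pics/w1.png',cv2.resize(w["frame"],(800,600),interpolation=cv2.INTER_CUBIC))
E
```

```text
[0.46203707 0.00890158 0.22377236] -89.58903935005328 [-0.42560429 -0.31476072 -0.47694105] [[1.0, 0.0, -0.0, 0.0], [0.0, 0.951, 0.31, -0.079], [0.0, -0.31, 0.951, -0.143], [0.0, 0.0, 0.0, 1.0]]
[279.70858988 157.19953263]
[ 95.01866395 205.10989878]
[406.40153961 201.74182146]
```

View pics/w1.png

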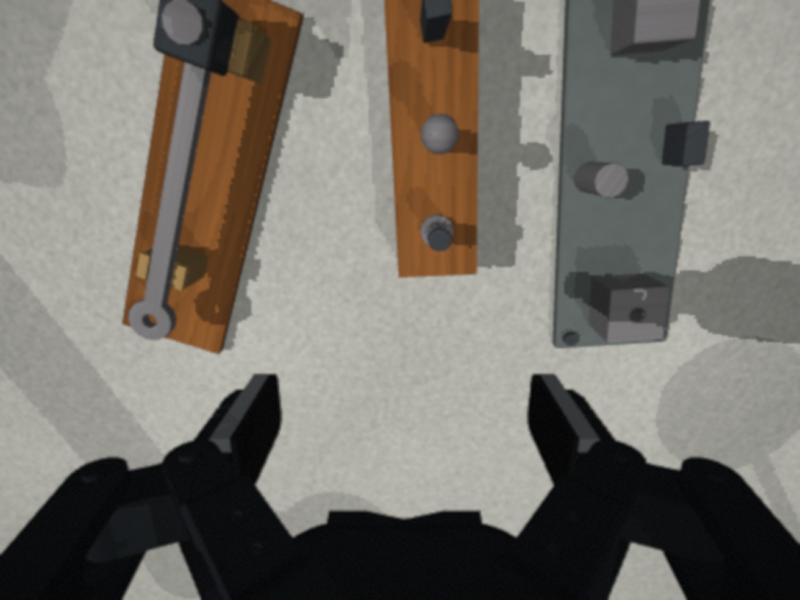

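The wrist view shows the pin grip's top at (439,241), its collar at about (437,229), the eye hole at (150,320) and the socket hole at (637,315). I'll convert these to positions.

Run:
```python
from h import *
import pickle
from rig import manip
s,w,t=pickle.load(open('im1.pkl','rb'))
k=lambda u,v,z:ray(w,(u+.5)/1.5625-.5,(v+.5)/1.5625-.5,z,s).round(4)
for n,a in dict(pintop=(439,241,.087),collar=(437,229,.055),eye=(150,320,.055),barA=(193,85,.055),barB=(165,250,.055),sock=(637,315,.05),blkL=(399,276,.05),blkR=(477,272,.05),bar2=(190.5,110,.055)).items(): print(n,k(*a))
# top view with arm moved: same quantities
g=cv2.cvtColor(w["frame"],cv2.COLOR_BGR2GRAY)
hsv=cv2.cvtColor(w["frame"],cv2.COLOR_BGR2HSV)
m=((hsv[...,1]<70)&(g>60)).astype(np.uint8)
m2=np.zeros_like(m);m2[188:222,78:116]=m[188:222,78:116]
for row in m2[188:222,78:116]:print(''.join('.#'[x] for x in row))
plan(manip.get_state(),[.483,-.012,.15],-88,4)
```

```text
pintop [ 0.4852 -0.0132  0.087 ]
collar [ 0.4875 -0.0139  0.055 ]
eye [0.4141 0.2086 0.055 ]
barA [0.5816 0.1501 0.055 ]
barB [0.4702 0.1874 0.055 ]
sock [ 0.4202 -0.1733  0.05  ]
blkL [0.4503 0.0137 0.05  ]
blkR [ 0.454  -0.0457  0.05  ]
bar2 [0.5663 0.154  0.055 ]
###............############...........
###............############...........
###...........#############...........
###...........#############...........
##..........###############...........
##........################............
##......##################............
##.....###################............
##....#####################...........
##....######################..........
##...#######################..........
#....########################.........
#....#########################........
#....############..############.......
#...###########.#....##########.......
#...##########.......##########.......
#...##########........##########......
.....#########........##########......
#....#########........##########......
#....##########.....############......
#################...############......
################################......
################################......
################################......
###############################.......
##############################........
#############################.........
############################..........
#############################.........
#################################.....
###################################...
######################################
######################################
######################################
tilt z [-0.0047  0.0079 -1.    ] yaw -89.76 pos [0.4618 0.0075 0.2238] go [ 0.0212 -0.0195 -0.0738] turn -1.76
[[5.0, -5.4, 18.4], -0.44],[[5.1, -5.3, 18.4], -0.44],[[5.1, -5.3, 18.4], -0.44],[[5.2, -5.3, 18.4], -0.44],
```

Emit:
{"method": "carry_out", "body": {"series": [[[5,-6,18],-0.6],[[5,-6,18],-0.6],[[5,-6,18],-0.6],[[5,-6,18],-0.6],[[0,0,8],0],[[0,0,8],0],[[0,0,0],0],[[0,0,0],0]], "fingers": 50}}

```text
clock: 2.28
position: [0.4833, -0.0225, 0.1338]
ee_rot: [-0.0, 0.719, -0.695, -0.003]
contact_force: [0.5, 0.4, 0.5]
width: 0.05
```

Run:
```python
from h import *
from rig import manip
s=manip.get_state();w=manip.get_image("wrist")
import pickle;pickle.dump((s,w),open('im2.pkl','wb'))
u,v=proj(w,np.array([.486,-.0135,.087]),s).astype(int);print(u,v)
cv2.imwrite('pics/w2.png',cv2.resize(w["frame"][v-75:v+75,u-100:u+100],(800,600),interpolation=cv2.INTER_CUBIC))
plan(s,[.486,-.0135,.060],-87,6)
```

```text
246 204
tilt z [-0.0036  0.0046 -1.    ] yaw -88.11 pos [ 0.4833 -0.0225  0.1338] go [ 0.0027  0.009  -0.0738] turn -1.11
[[-1.4, -0.5, 12.3], -0.19],[[-1.4, -0.6, 12.3], -0.19],[[-1.4, -0.6, 12.3], -0.19],[[-1.4, -0.6, 12.3], -0.19],[[-1.4, -0.6, 12.3], -0.19],[[-1.4, -0.6, 12.3], -0.19],
```

View pics/w2.png

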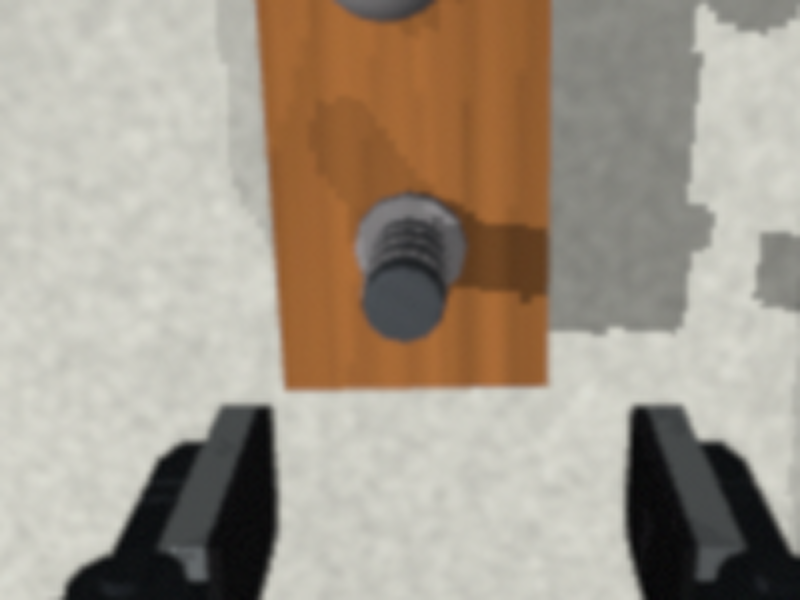

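The pin's top is where I predicted, about 9 mm to the side of the finger centre. Next I'll correct sideways and descend.

Emit:
{"method": "carry_out", "body": {"series": [[[-5,-2,0],-0.6],[[-4,-1,2],-0.5],[[0,0,15],0],[[0,0,15],0],[[0,0,15],0],[[0,0,15],0],[[0,0,8],0],[[0,0,0],0],[[0,0,0],0]]}}

```text
clock: 3.08
position: [0.492, -0.0088, 0.0685]
ee_rot: [-0.006, 0.728, -0.685, 0.004]
contact_force: [0.2, -0.5, -0.6]
width: 0.0499
```

Run:
```python
from h import *
from rig import manip
s=manip.get_state();w=manip.get_image("wrist")
k=lambda u,v,z:ray(w,u,v,z,s).round(4)
import pickle
s2,w2=pickle.load(open('im2.pkl','rb'))
print(ray(w2,246.6,203.6,.087,s2),ray(w2,146+411/4-.4,129+246/4-.4,.055,s2))
plan(s,[.486,-.0135,.060],-87,1); print(s["contact_force"])
```

```text
[ 0.48701652 -0.01382238  0.087     ] [ 0.48667097 -0.01384789  0.055     ]
tilt z [ 0.0135  0.0032 -0.9999] yaw -86.52 pos [ 0.492  -0.0088  0.0685] go [-0.006  -0.0047 -0.0085] turn 0.48
[[4.3, 6.4, 8.4], 0.48],
[ 0.20033641 -0.48654537 -0.57552541]
```

Emit:
{"method": "carry_out", "body": {"series": [[[2,3,2],0],[[2,3,2],0],[[0,0,2],0],[[0,0,2],0],[[0,0,0],0]]}}

```text
clock: 3.55
position: [0.488, -0.0139, 0.0628]
ee_rot: [-0.007, 0.728, -0.685, 0.006]
contact_force: [0.4, 0.4, 0.5]
width: 0.0499
```

Run:
```python
from h import *
from rig import manip
s=manip.get_state()
plan(s,[.4868,-.0138,.060],-87,1); print(s["contact_force"])
```

```text
tilt z [ 0.0197  0.002  -0.9998] yaw -86.5 pos [ 0.488  -0.0139  0.0628] go [-0.0012  0.0001 -0.0028] turn 0.5
[[-0.1, 1.2, 2.8], 0.5],
[0.38923158 0.42963279 0.46957721]
```

Emit:
{"method": "carry_out", "body": {"series": [[[0,1.5,2.5],0],[[0,0,0],0]]}}

```text
clock: 3.72
position: [0.4866, -0.0142, 0.0603]
ee_rot: [-0.008, 0.728, -0.685, 0.007]
contact_force: [-0.4, -0.1, -1.0]
width: 0.0499
```

Emit:
{"method": "carry_out", "body": {"series": [[[0,0,0],0],[[0,0,0],0],[[0,0,0],0],[[0,0,0],0],[[0,0,0],0],[[0,0,0],0],[[0,0,0],0]], "fingers": 0, "squeeze": 60}}

```text
clock: 4.3
position: [0.4867, -0.0142, 0.0604]
ee_rot: [-0.008, 0.728, -0.685, 0.007]
contact_force: [0.1, 0.6, 0.6]
width: 0.0144
```

Run:
```python
from h import *
from rig import manip
s=manip.get_state()
plan(s,[.487,-.0138,.175],-87,10); print(s["contact_force"],s["width"])
```

```text
tilt z [ 0.0204  0.0019 -0.9998] yaw -86.52 pos [ 0.4867 -0.0142  0.0604] go [0.0003 0.0004 0.1146] turn 0.48
[[-0.0, -0.3, -11.5], 0.05],[[-0.0, -0.3, -11.5], 0.05],[[-0.0, -0.3, -11.5], 0.05],[[-0.0, -0.3, -11.5], 0.05],[[-0.0, -0.3, -11.5], 0.05],[[-0.0, -0.3, -11.5], 0.05],[[-0.0, -0.3, -11.5], 0.05],[[-0.0, -0.3, -11.5], 0.05],[[-0.0, -0.3, -11.5], 0.05],[[-0.0, -0.3, -11.5], 0.05],
[0.10322336 0.59329897 0.620586  ] 0.01438164308739387
```

Emit:
{"method": "carry_out", "body": {"series": [[[0,0,-4],0],[[0,0,-8],0],[[0,0,-8],0],[[0,0,-8],0],[[0,0,-8],0],[[0,0,-8],0],[[0,0,-8],0],[[0,0,-8],0],[[0,0,-10],0],[[0,0,0],0]]}}

```text
clock: 5.13
position: [0.4857, -0.0144, 0.139]
ee_rot: [-0.008, 0.728, -0.685, 0.008]
contact_force: [0.3, 0.2, -1.1]
width: 0.0138
```

Emit:
{"method": "carry_out", "body": {"series": [[[0,0,-12],0],[[0,0,-12],0],[[0,0,-12],0],[[0,0,0],0]]}}

```text
clock: 5.47
position: [0.484, -0.0143, 0.1767]
ee_rot: [-0.008, 0.728, -0.685, 0.007]
contact_force: [0.2, 0.2, -0.3]
width: 0.0139
```

Run:
```python
from h import *
from rig import manip
s=manip.get_state()
plan(s,[.440,.185,.165],-107,16); print(s["contact_force"],s["width"],s["qpos"])
```

```text
tilt z [ 0.0221  0.0017 -0.9998] yaw -86.52 pos [ 0.484  -0.0143  0.1767] go [-0.044   0.1993 -0.0117] turn 20.48
[[-12.6, 2.0, 0.7], 1.28],[[-12.6, 2.3, 0.7], 1.28],[[-12.5, 2.6, 0.7], 1.28],[[-12.4, 2.8, 0.7], 1.28],[[-12.4, 3.1, 0.7], 1.28],[[-12.3, 3.4, 0.7], 1.28],[[-12.2, 3.7, 0.7], 1.28],[[-12.1, 3.9, 0.7], 1.28],[[-12.0, 4.2, 0.7], 1.28],[[-11.9, 4.5, 0.7], 1.28],[[-11.8, 4.7, 0.7], 1.28],[[-11.7, 5.0, 0.7], 1.28],[[-11.6, 5.3, 0.7], 1.28],[[-11.5, 5.5, 0.7], 1.28],[[-11.4, 5.8, 0.7], 1.28],[[-11.2, 6.0, 0.7], 1.28],
[ 0.21285015  0.23312226 -0.32567558] 0.013860774948117693 [-0.17759042  0.1674297   1.7951109   0.00610555  1.15761963  1.33010555]
```

Run:
```python
from h import *
from rig import manip
plan(manip.get_state(),[.39,.205,.16],-87,16)
```

```text
tilt z [ 0.0221  0.0017 -0.9998] yaw -86.52 pos [ 0.484  -0.0143  0.1767] go [-0.094   0.2193 -0.0167] turn 0.48
[[-14.0, 5.1, 0.9], 0.03],[[-14.0, 5.1, 0.9], 0.03],[[-14.0, 5.1, 0.9], 0.03],[[-14.0, 5.1, 0.9], 0.03],[[-14.0, 5.1, 0.9], 0.03],[[-14.0, 5.1, 0.9], 0.03],[[-14.0, 5.1, 0.9], 0.03],[[-14.0, 5.1, 0.9], 0.03],[[-14.0, 5.1, 0.9], 0.03],[[-14.0, 5.1, 0.9], 0.03],[[-14.0, 5.1, 0.9], 0.03],[[-14.0, 5.1, 0.9], 0.03],[[-14.0, 5.1, 0.9], 0.03],[[-14.0, 5.1, 0.9], 0.03],[[-14.0, 5.2, 0.9], 0.03],[[-14.0, 5.2, 0.9], 0.03],
```

Emit:
{"method": "carry_out", "body": {"series": [[[-14,5,1],0],[[-14,5,1],0],[[-14,5,1],0],[[-14,5,1],0],[[-14,5,1],0],[[-14,5,1],0],[[-14,5,1],0],[[-14,5,1],0]]}}

```text
clock: 6.13
position: [0.4351, 0.0965, 0.1631]
ee_rot: [-0.006, 0.726, -0.687, 0.007]
contact_force: [0.5, 0.4, -0.9]
width: 0.0143
```

Emit:
{"method": "carry_out", "body": {"series": [[[-14,5,1],0],[[-14,5,1],0],[[-14,5,1],0],[[-14,5,1],0],[[-14,5,1],0],[[-12,5,1],0],[[-8,5,1],0],[[0,0,0],0],[[0,0,0],0]]}}

```text
clock: 6.88
position: [0.387, 0.1897, 0.1483]
ee_rot: [-0.002, 0.727, -0.686, 0.003]
contact_force: [0.6, -0.1, -0.4]
width: 0.0143
```

Run:
```python
from h import *
from rig import manip
import pickle
s=manip.get_state();w=manip.get_image("wrist");pickle.dump((s,w),open('im3.pkl','wb'))
plan(s,[.414,.2086,.16],-87,4)
print(proj(w,np.array([.414,.2086,.055]),s))
cv2.imwrite('pics/w3.png',cv2.resize(w["frame"],(800,600),interpolation=cv2.INTER_CUBIC))
```

```text
tilt z [ 0.0074 -0.0018 -1.    ] yaw -86.67 pos [0.387  0.1897 0.1483] go [0.027  0.0189 0.0117] turn 0.33
[[-4.3, -7.0, -2.9], 0.08],[[-4.3, -7.0, -2.9], 0.08],[[-4.3, -7.0, -2.9], 0.08],[[-4.4, -7.0, -2.9], 0.08],
[238.00221027 159.38199577]
```

View pics/w3.png

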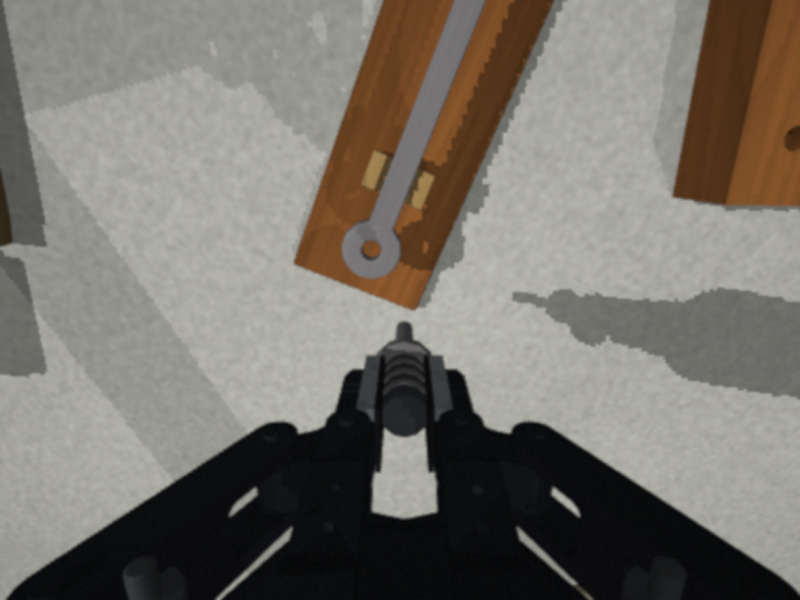

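The view shows the pin held upright with its tip at (404,323). The eye hole is at (371,249), within a pixel of the prediction. Next I'll find the tip's offset in the tool frame.

Run:
```python
from h import *
import pickle
s,w=pickle.load(open('im3.pkl','rb'))
o=lambda u,v:((u+.5)/1.5625-.5,(v+.5)/1.5625-.5)
Kp=lambda p:(w["K"]@(np.linalg.inv(w["mount"])@[*p,1])[:3])
for z in(.0524,):
    for y in(-.002,-.001,0,.001,.002):
        q=Kp((0,y,z));print(y,(q[:2]/q[2]+.5)*1.5625-.5)
q=Kp((0,-.004,z));r=Kp((0,.004,z));print('edges',q[:2]/q[2]*1.5625)
q=Kp((0,0,-.0266));print('grip top',(q[:2]/q[2]+.5)*1.5625-.5)
print('eye',ray(w,*o(371,249),.055,s), 'bar',[ray(w,*o(*p),.055,s) for p in((466,10),(400,170))])
c=w["frame"][195:250,240:280];print(cv2.cvtColor(c,cv2.COLOR_BGR2GRAY)[5:25:1,12:26])
```

```text
-0.002 [403.34993826 318.36716388]
-0.001 [403.35115874 320.27701325]
0 [403.35237561 322.18123053]
0.001 [403.35358891 324.07984062]
0.002 [403.35479863 325.97286824]
edges [403.06623644 314.24921868]
grip top [402.85306495 416.22077005]
eye [0.41414211 0.20925465 0.055     ] bar [array([0.53288373, 0.16794083, 0.055     ]), array([0.45756533, 0.19539158, 0.055     ])]
[[185 185 183 182 181 180 178 175 173 173 176 179 180 180]
 [184 184 184 182 181 179 177 174 173 173 175 177 181 183]
 [181 183 181 181 179 179 178 176 175 176 177 179 181 184]
 [180 180 178 179 179 179 179 178 179 178 180 180 181 183]
 [178 177 176 176 176 173 171 172 174 179 181 179 180 182]
 [177 176 172 166 158 144 134 139 147 162 172 177 178 179]
 [179 175 159 131 107  91  81  83  91 114 142 165 175 177]
 [181 168 133  93  70  61  57  54  54  65 100 144 169 175]
 [179 160 110  73  64  60  55  51  47  48  73 122 164 175]
 [176 149  98  69  64  59  55  52  48  47  58 104 157 175]
 [174 143  94  69  64  59  54  50  47  45  51  91 147 174]
 [171 134  87  69  65  60  54  51  46  46  51  89 145 175]
 [170 129  85  69  63  60  55  50  48  44  51  89 145 175]
 [166 125  84  68  64  60  55  50  48  46  50  86 141 173]
 [163 118  80  68  63  59  54  50  47  45  48  78 132 171]
 [161 114  77  67  62  58  55  50  46  45  49  76 128 170]
 [153 110  75  64  58  56  55  51  47  46  47  71 122 163]
 [122  91  71  61  58  57  56  53  51  49  48  60  97 136]
 [ 81  70  65  64  67  68  68  65  60  55  51  51  62  81]
 [ 72  73  77  80  86  89  90  87  79  74  69  63  59  55]]
```

```bash
cat > tip.py <<'E'
from h import *
from rig import manip
import sys
s=manip.get_state();y,m=yaw(s);tip=s["position"]+m@[.0005,.0016,.0524]
print("tip",tip.round(4),"F",s["contact_force"].round(1),s["width"])
plan(s,s["position"]+np.array([.4141,.209,float(sys.argv[1])])-tip,y,int(sys.argv[2]))
E
python3 tip.py .075 5
```

```text
tip [0.3857 0.1888 0.0958] F [ 0.2 -1.  -1. ] 0.013751335656061361
tilt z [ 0.0068 -0.0018 -1.    ] yaw -86.7 pos [0.3869 0.1895 0.1482] go [ 0.0284  0.0202 -0.0208] turn -0.0
[[-3.7, -5.9, 4.2], -0.0],[[-3.7, -5.9, 4.2], -0.0],[[-3.7, -5.9, 4.2], -0.0],[[-3.7, -5.9, 4.2], -0.0],[[-3.7, -5.9, 4.2], -0.0],
```

Emit:
{"method": "carry_out", "body": {"series": [[[-4,-6,2],0],[[-4,-6,3],0],[[-4,-6,3],0],[[-4,-6,4],0],[[-3,-5,4],0],[[0,0,0],0],[[0,0,0],0]]}}

```text
clock: 7.52
position: [0.4211, 0.2104, 0.1303]
ee_rot: [-0.002, 0.726, -0.688, 0.004]
contact_force: [0.7, 0.3, -0.6]
width: 0.0147
```

```bash
python3 tip.py .065 2
```

```text
tip [0.42   0.2097 0.0779] F [ 0.7  0.3 -0.6] 0.014657776521222654
tilt z [ 0.009  -0.0023 -1.    ] yaw -86.91 pos [0.4211 0.2104 0.1303] go [-0.0059 -0.0007 -0.0129] turn -0.0
[[0.2, 3.0, 6.4], -0.0],[[0.2, 3.0, 6.4], -0.0],
```

Emit:
{"method": "carry_out", "body": {"series": [[[0.2,2.5,2],0],[[0,2.5,2],0],[[0,0,2],0],[[0,0,0],0],[[0,0,0],0]]}}

```text
clock: 7.93
position: [0.4146, 0.2093, 0.1233]
ee_rot: [-0.001, 0.726, -0.688, 0.004]
contact_force: [-0.2, 0.4, -0.2]
width: 0.0141
```

```bash
python3 tip.py .065 2
python3 - <<'E'
from h import *
from rig import manip
import pickle
s=manip.get_state();w=manip.get_image("wrist");pickle.dump((s,w),open('im4.pkl','wb'))
print(proj(w,np.array([.4141,.209,.055]),s))
cv2.imwrite('pics/w4.png',cv2.resize(w["frame"][130:280,160:360],(800,600),interpolation=cv2.INTER_CUBIC))
E
```

```text
tip [0.4133 0.2086 0.0709] F [-0.2  0.4 -0.2] 0.014065577466587634
tilt z [ 0.007  -0.0032 -1.    ] yaw -86.92 pos [0.4146 0.2093 0.1233] go [ 0.0008  0.0004 -0.0059] turn -0.0
[[-0.2, -0.4, 2.9], -0.0],[[-0.2, -0.4, 2.9], -0.0],
[258.07556029 199.83987663]
```

View pics/w4.png

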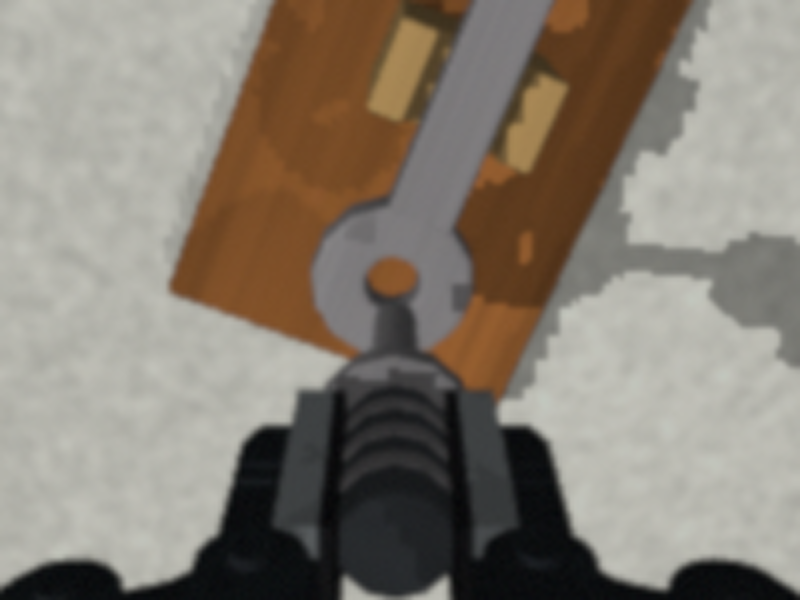

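The hole is at (392,279) and the tip is in line at column 394, so they agree with the model. Descending slowly now.

Emit:
{"method": "carry_out", "body": {"series": [[[-0.2,-0.6,3],0],[[0,0,4],0],[[0,0,4],0],[[0,0,0],0],[[0,0,0],0]]}}

```text
clock: 8.4
position: [0.4154, 0.2096, 0.1116]
ee_rot: [-0.002, 0.726, -0.688, 0.004]
contact_force: [-0.2, -0.1, -0.7]
width: 0.0142
```

```bash
python3 tip.py .045 3
```

```text
tip [0.4143 0.2088 0.0592] F [-0.2 -0.1 -0.7] 0.014187937233295027
tilt z [ 0.0082 -0.0028 -1.    ] yaw -86.92 pos [0.4154 0.2096 0.1116] go [-0.0002  0.0002 -0.0142] turn -0.0
[[-0.1, 0.1, 4.7], -0.0],[[-0.1, 0.1, 4.7], -0.0],[[-0.1, 0.1, 4.7], -0.0],
```

Emit:
{"method": "carry_out", "body": {"series": [[[0,0,3],0],[[0,0,3],0],[[0,0,3],0],[[0,0,3],0],[[0,0,0],0]]}}

```text
clock: 8.82
position: [0.4156, 0.2095, 0.0983]
ee_rot: [-0.002, 0.726, -0.688, 0.004]
contact_force: [0.3, 0.4, 0.0]
width: 0.0141
```

```bash
python3 tip.py .030 4
```

```text
tip [0.4144 0.2088 0.0459] F [0.3 0.4 0. ] 0.014055198428220176
tilt z [ 0.0081 -0.0029 -1.    ] yaw -86.92 pos [0.4156 0.2095 0.0983] go [-0.0003  0.0002 -0.0159] turn -0.0
[[-0.1, 0.1, 4.0], -0.0],[[-0.1, 0.1, 4.0], -0.0],[[-0.1, 0.1, 4.0], -0.0],[[-0.1, 0.1, 4.0], -0.0],
```

Emit:
{"method": "carry_out", "body": {"series": [[[0,0.2,4],0],[[0,0,4],0],[[0,0,4],0],[[0,0,4],0],[[0,0,4],0],[[0,0,0],0]]}}

```text
clock: 9.32
position: [0.4154, 0.2094, 0.0759]
ee_rot: [-0.002, 0.726, -0.688, 0.004]
contact_force: [-0.7, -0.4, -1.1]
width: 0.014
```

```bash
python3 tip.py .014 4
```

```text
tip [0.4142 0.2087 0.0235] F [-0.7 -0.4 -1.1] 0.014022301649526555
tilt z [ 0.0076 -0.0029 -1.    ] yaw -86.92 pos [0.4154 0.2094 0.0759] go [-0.0001  0.0003 -0.0095] turn -0.0
[[-0.1, 0.0, 2.4], -0.0],[[-0.1, 0.0, 2.4], -0.0],[[-0.1, 0.0, 2.4], -0.0],[[-0.1, 0.0, 2.4], -0.0],
```

Emit:
{"method": "carry_out", "body": {"series": [[[0,0,3],0],[[0,0,3],0],[[0,0,2],0],[[0,0,1],0],[[0,0,0],0]]}}

```text
clock: 9.73
position: [0.4156, 0.2094, 0.0657]
ee_rot: [-0.001, 0.726, -0.688, 0.004]
contact_force: [0.6, 0.6, -1.3]
width: 0.0141
```

```bash
python3 tip.py .013 4
```

```text
tip [0.4144 0.2087 0.0133] F [ 0.6  0.6 -1.3] 0.014100859968935762
tilt z [ 0.0075 -0.003  -1.    ] yaw -86.92 pos [0.4156 0.2094 0.0657] go [-0.0003  0.0003 -0.0003] turn -0.0
[[-0.1, 0.1, 0.1], -0.0],[[-0.1, 0.1, 0.1], -0.0],[[-0.1, 0.1, 0.1], -0.0],[[-0.1, 0.1, 0.1], -0.0],
```

Emit:
{"method": "carry_out", "body": {"series": [[[0,0,0.5],0],[[0,0,0],0]]}}

```text
clock: 9.9
position: [0.4158, 0.2095, 0.0655]
ee_rot: [-0.002, 0.726, -0.688, 0.004]
contact_force: [0.7, -0.4, -0.8]
width: 0.0142
```

Emit:
{"method": "carry_out", "body": {"series": [[[0,0,0],0],[[0,0,0],0],[[0,0,0],0],[[0,0,0],0],[[0,0,0],0]], "fingers": 50}}

```text
clock: 10.32
position: [0.4166, 0.2097, 0.0662]
ee_rot: [-0.003, 0.726, -0.688, 0.004]
contact_force: [0.5, -0.1, 0.1]
width: 0.0499
```

Emit:
{"method": "carry_out", "body": {"series": [[[0,0,-5],0],[[0,0,-10],0],[[0,0,-15],0],[[0,0,-15],0],[[0,0,-15],0],[[0,0,-15],0],[[0,0,-5],0],[[0,0,0],0]]}}

```text
clock: 10.98
position: [0.4149, 0.2096, 0.1508]
ee_rot: [-0.002, 0.726, -0.688, 0.004]
contact_force: [-0.3, 0.2, -1.1]
width: 0.05
```

Run:
```python
from h import *
from rig import manip
s=manip.get_state()
print(s["width"])
e=np.array([.4141,.209]);
for a in([.5816,.1501],[.5663,.154],[.53288,.16794],[.6089,.1426]):d=np.array(a)-e;print(np.degrees(np.arctan2(d[1],d[0])))
a=np.radians(-19.3);b=e+.139*np.array([np.cos(a),np.sin(a)]);print(b)
plan(s,[b[0]-.03,b[1]+.01,.16],-109.3,10)
```

```text
0.04999985471746171
-19.373805239692064
-19.868164240160297
-19.069299927700452
-18.822314509440016
[0.54528833 0.1630585 ]
tilt z [ 0.0081 -0.0028 -1.    ] yaw -86.92 pos [0.4149 0.2096 0.1508] go [ 0.1004 -0.0366  0.0092] turn 22.38
[[4.2, -9.8, -0.8], 2.24],[[3.8, -10.0, -0.8], 2.24],[[3.4, -10.1, -0.8], 2.24],[[3.0, -10.3, -0.8], 2.24],[[2.6, -10.4, -0.8], 2.24],[[2.2, -10.5, -0.8], 2.24],[[1.8, -10.5, -0.8], 2.24],[[1.4, -10.6, -0.8], 2.24],[[1.0, -10.6, -0.8], 2.24],[[0.6, -10.7, -0.8], 2.24],
```

Emit:
{"method": "carry_out", "body": {"series": [[[4,-9,-1],2.2],[[4,-10,-1],2.2],[[3,-10,-1],2.2],[[3,-10,-1],2.2],[[3,-10,-1],2.2],[[2,-10,-1],2.2],[[2,-10,-1],2.2],[[1,-10,-1],2.2],[[0,0,0],0],[[0,0,0],0]]}}

```text
clock: 11.82
position: [0.4964, 0.1753, 0.1514]
ee_rot: [-0.003, -0.6, 0.8, -0.002]
contact_force: [-0.4, 0.6, -0.5]
width: 0.0503
```

Run:
```python
from h import *
from rig import manip
import pickle
s=manip.get_state();w=manip.get_image("wrist");pickle.dump((s,w),open('im5.pkl','wb'))
plan(s,[.5453,.163,.10],-109.3,4)
cv2.imwrite('pics/w5.png',cv2.resize(w["frame"],(800,600),interpolation=cv2.INTER_CUBIC))
t=manip.get_image("top");pickle.dump(t,open('t5.pkl','wb'))
for p in([.4141,.209,.092],[.5453,.163,.055]):print(proj(w,np.array(p),s)*1.5625)
```

```text
tilt z [-0.0024 -0.0073 -1.    ] yaw -106.22 pos [0.4964 0.1753 0.1514] go [ 0.0489 -0.0123 -0.0514] turn 3.08
[[-0.6, -12.6, 12.8], 0.77],[[-0.7, -12.6, 12.8], 0.77],[[-0.9, -12.6, 12.8], 0.77],[[-1.1, -12.6, 12.8], 0.77],
[385.40051549 462.22812419]
[397.94628936 207.0155448 ]
```

View pics/w5.png

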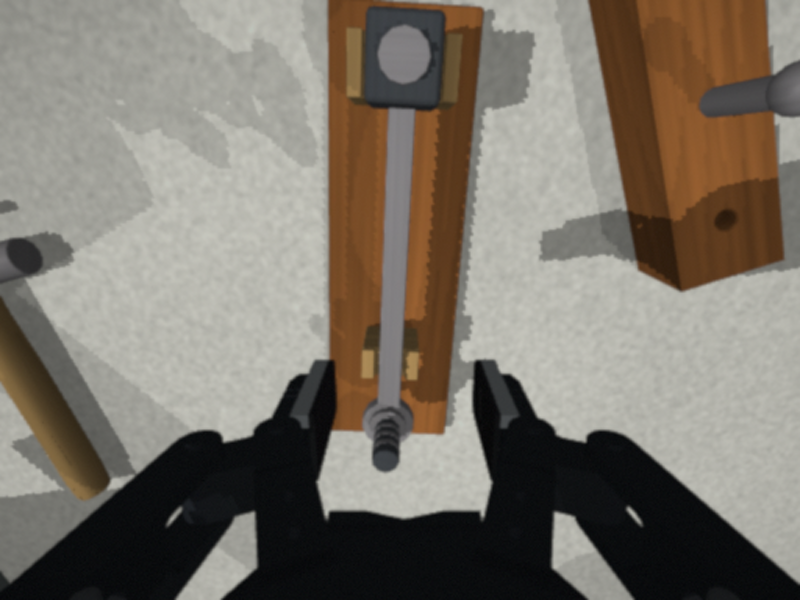

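The pin stands in the eye with its collar on the ring at (388,420) and its grip top at (385,458). The bar runs from (390,395) to (400,112). I'll take the bar's line and the balance point from this view.

Run:
```python
from h import *
from rig import manip
import pickle
s,w=pickle.load(open('im5.pkl','rb'))
g=w["frame"].astype(int);hsv=cv2.cvtColor(w["frame"],cv2.COLOR_BGR2HSV)
P=[]
for v in range(80,210,6):
    r=hsv[v,238:270,1]<80; i=np.where(r)[0]
    if 6<len(i)<16 and i[-1]-i[0]==len(i)-1: P.append(ray(w,238+i.mean(),v,.055,s)[:2])
P=np.array(P);print(len(P));vx,vy,x,y=cv2.fitLine(P.astype(np.float32),cv2.DIST_HUBER,0,.01,.01).ravel()
d=np.array([vx,vy])*np.sign(vx);print("ang",np.degrees(np.arctan2(d[1],d[0])))
e=np.array([.4141,.209]);n=np.array([-d[1],d[0]]);print("perp offset eye to line mm",1000*(np.array([x,y])-e)@n)
e2=e+n*((np.array([x,y])-e)@n);b=e2+.139*d;print("eye on line",e2,"balance",b)
h=ray(w,(405+.5)/1.5625-.5,(106+.5)/1.5625-.5,.055,s)[:2]; print("head near top edge~",(ray(w,258.8,68.5,.055,s)[:2]-e2)@d)
s=manip.get_state()
plan(s,[*b,.11],np.degrees(np.arctan2(d[1],d[0]))-90,5)
```

```text
4
ang -19.394247
perp offset eye to line mm 0.5281610581609111
eye on line [0.41427538 0.20949819] balance [0.54538796 0.16334095]
head near top edge~ 0.18984469761452408
tilt z [-0.0021 -0.0073 -1.    ] yaw -106.17 pos [0.496  0.1756 0.1516] go [ 0.0494 -0.0122 -0.0416] turn 3.22
[[-0.5, -10.2, 8.3], 0.64],[[-0.6, -10.2, 8.3], 0.64],[[-0.7, -10.2, 8.3], 0.64],[[-0.8, -10.1, 8.3], 0.64],[[-0.9, -10.1, 8.3], 0.64],
```

Emit:
{"method": "carry_out", "body": {"series": [[[-0.5,-9,8],0.7],[[-0.5,-9,8],0.7],[[-0.5,-9,8],0.7],[[-0.5,-9,8],0.6],[[-0.5,-7,6],0.6],[[0,0,0],0],[[0,0,0],0]]}}

```text
clock: 12.5
position: [0.5403, 0.1639, 0.1077]
ee_rot: [-0.004, -0.576, 0.818, -0.002]
contact_force: [-0.4, 0.5, -0.5]
width: 0.0501
```

```bash
cat > bal.py <<'E'
from h import *
from rig import manip
import sys
s=manip.get_state();print(s["contact_force"].round(1),s["width"])
g=yaw(s)[1]@[0,0,-.019] # grasp point from TCP
plan(s,np.array([.5454,.1633,float(sys.argv[1])+.019])-g-[0,0,.019],-109.35,int(sys.argv[2]))
E
python3 bal.py .075 3
```

```text
[-0.4  0.5 -0.5] 0.05013113723358708
tilt z [-0.005  -0.0076 -1.    ] yaw -109.72 pos [0.5403 0.1639 0.1077] go [ 0.005  -0.0008 -0.0517] turn -0.37
[[-0.5, -1.7, 17.2], -0.12],[[-0.5, -1.7, 17.2], -0.12],[[-0.5, -1.7, 17.2], -0.12],
```

Emit:
{"method": "carry_out", "body": {"series": [[[-0.6,-2,7],-0.2],[[-0.6,-2,8],-0.2],[[-0.4,-1,8],0],[[0,0,8],0],[[0,0,8],0],[[0,0,8],0],[[0,0,5],0],[[0,0,0],0],[[0,0,0],0]]}}

```text
clock: 13.25
position: [0.544, 0.1636, 0.0496]
ee_rot: [-0.005, -0.579, 0.815, -0.001]
contact_force: [-0.1, 0.7, 0.1]
width: 0.0502
```

```bash
python3 bal.py .05 4
```

```text
[-0.1  0.7  0.1] 0.05016274034319417
tilt z [-0.0075 -0.0077 -0.9999] yaw -109.25 pos [0.544  0.1636 0.0496] go [ 0.0013 -0.0004 -0.0186] turn 0.1
[[-0.0, -0.4, 4.6], 0.03],[[-0.0, -0.4, 4.6], 0.03],[[-0.0, -0.4, 4.6], 0.03],[[-0.0, -0.4, 4.6], 0.03],
```

Emit:
{"method": "carry_out", "body": {"series": [[[0,-1,4],0],[[0,-0.5,4],0],[[0,0,4],0],[[0,0,4],0],[[0,0,1.5],0],[[0,0,0],0],[[0,0,0],0]]}}

```text
clock: 13.83
position: [0.5464, 0.1631, 0.0313]
ee_rot: [-0.004, -0.579, 0.815, -0.002]
contact_force: [0.4, 0.1, 0.3]
width: 0.0497
```

```bash
python3 bal.py .05 4
```

```text
[0.4 0.1 0.3] 0.049676464569282916
tilt z [-0.005  -0.0073 -1.    ] yaw -109.24 pos [0.5464 0.1631 0.0313] go [-0.0011  0.0001 -0.0003] turn 0.11
[[0.1, 0.3, 0.1], 0.03],[[0.1, 0.3, 0.1], 0.03],[[0.1, 0.3, 0.1], 0.03],[[0.1, 0.3, 0.1], 0.03],
```

Emit:
{"method": "carry_out", "body": {"series": [[[0,1,0],0],[[0,0,0],0],[[0,0,0],0],[[0,0,0],0],[[0,0,0],0],[[0,0,0],0],[[0,0,0],0],[[0,0,0],0]], "fingers": 0, "squeeze": 110}}

```text
clock: 14.5
position: [0.5457, 0.1637, 0.0319]
ee_rot: [-0.003, -0.579, 0.815, -0.002]
contact_force: [-0.5, -0.9, 0.7]
width: 0.0117
```

Emit:
{"method": "carry_out", "body": {"series": [[[0,0,-2],0],[[0,0,-3],0],[[0,0,-4],0],[[0,0,-4],0],[[0,0,0],0],[[0,0,0],0]]}}

```text
clock: 15.0
position: [0.5409, 0.1629, 0.0415]
ee_rot: [-0.009, -0.579, 0.815, 0.001]
contact_force: [1.1, 0.0, -7.2]
width: 0.0117
```

```bash
python3 bal.py .15 10; python3 -c "
from rig import manip;s=manip.get_state();print(s['moment'],s['contact_force'])"
```

```text
[ 1.1  0.  -7.2] 0.011703595956430493
tilt z [-0.0152 -0.0087 -0.9998] yaw -109.25 pos [0.5409 0.1629 0.0415] go [0.0042 0.0002 0.0895] turn 0.1
[[-0.0, -0.3, -9.0], 0.01],[[-0.0, -0.3, -9.0], 0.01],[[-0.0, -0.3, -9.0], 0.01],[[-0.0, -0.3, -9.0], 0.01],[[-0.0, -0.3, -9.0], 0.01],[[-0.0, -0.3, -9.0], 0.01],[[-0.0, -0.3, -9.0], 0.01],[[-0.0, -0.3, -9.0], 0.01],[[-0.0, -0.3, -9.0], 0.01],[[-0.0, -0.3, -9.0], 0.01],
[ 0.03600784 -0.00794736 -0.03097202] [ 1.06218661  0.02197079 -7.23510305]
```

The lever has come up: the load reads 7.2 N, its full weight. The tool drifts a little under load, so I'll lift on and watch the tilt.

Emit:
{"method": "carry_out", "body": {"series": [[[0,0,-12],0],[[0,0,-14],0],[[0,0,-14],0],[[0,0,-14],0],[[0,0,-14],0],[[0,0,-14],0],[[0,0,-14],0],[[0,0,-10],0]]}}

```text
clock: 15.67
position: [0.5376, 0.163, 0.1465]
ee_rot: [-0.015, -0.579, 0.815, 0.004]
contact_force: [0.2, 0.5, -8.3]
width: 0.0118
```

```bash
cat > ben.py <<'E'
from h import *
from rig import manip
import sys
# target: eye over socket, balance 139 mm along the bender
so=np.array([.4200,-.1728]);a=np.radians(float(sys.argv[3]) if len(sys.argv)>3 else 5.1)
b=so+.139*np.array([np.cos(a),np.sin(a)])
s=manip.get_state();y,m=yaw(s);g=m@[0,0,-.019]
print(s["clock"],s["contact_force"].round(1),s["width"],s["qd"].round(3),s["qpos"].round(2))
d=np.array([-m[0,1],-m[1,1]]);print("tilt along bar deg",np.degrees(np.arcsin(-m[2,1])).round(2),"across",np.degrees(np.arcsin(m[2,0])).round(2))
plan(s,np.array([*b,float(sys.argv[1])])-g,np.degrees(a)-90,int(sys.argv[2]))
E
python3 ben.py .165 25
```

```text
15.6667 [ 0.2  0.5 -8.3] 0.011828380248714018 [ 0.001 -0.097 -0.173  0.     0.282 -0.005] [ 0.17  0.33  1.64 -0.01  1.2   2.08]
tilt along bar deg -1.36 across 1.14
tilt z [-0.0289 -0.011  -0.9995] yaw -109.25 pos [0.5376 0.163  0.1465] go [ 0.0203 -0.3236 -0.0005] turn -24.35
[[12.0, -5.0, 0.1], -0.97],[[12.0, -4.8, 0.1], -0.97],[[12.1, -4.6, 0.1], -0.97],[[12.2, -4.4, 0.1], -0.97],[[12.3, -4.2, 0.1], -0.97],[[12.3, -4.0, 0.1], -0.97],[[12.4, -3.8, 0.1], -0.97],[[12.5, -3.6, 0.1], -0.97],[[12.5, -3.4, 0.1], -0.97],[[12.6, -3.2, 0.1], -0.97],[[12.6, -2.9, 0.1], -0.97],[[12.7, -2.7, 0.1], -0.97],[[12.7, -2.5, 0.1], -0.97],[[12.8, -2.3, 0.1], -0.97],[[12.8, -2.1, 0.1], -0.97],[[12.8, -1.9, 0.1], -0.97],[[12.9, -1.6, 0.1], -0.97],[[12.9, -1.4, 0.1], -0.97],[[12.9, -1.2, 0.1], -0.97],[[12.9, -1.0, 0.1], -0.97],[[12.9, -0.8, 0.1], -0.97],[[13.0, -0.5, 0.1], -0.97],[[13.0, -0.3, 0.1], -0.97],[[13.0, -0.1, 0.1], -0.97],[[13.0, 0.1, 0.1], -0.97],
```

```bash
python3 ben.py .17 12
```

```text
15.6667 [ 0.2  0.5 -8.3] 0.011828380248714018 [ 0.001 -0.097 -0.173  0.     0.282 -0.005] [ 0.17  0.33  1.64 -0.01  1.2   2.08]
tilt along bar deg -1.36 across 1.14
tilt z [-0.0289 -0.011  -0.9995] yaw -109.25 pos [0.5376 0.163  0.1465] go [ 0.0203 -0.3236  0.0045] turn -24.35
[[24.9, -10.5, -0.1], -2.03],[[25.3, -9.6, -0.1], -2.03],[[25.6, -8.7, -0.1], -2.03],[[25.9, -7.8, -0.1], -2.03],[[26.1, -6.9, -0.1], -2.03],[[26.4, -5.9, -0.1], -2.03],[[26.6, -5.0, -0.1], -2.03],[[26.7, -4.1, -0.1], -2.03],[[26.8, -3.1, -0.1], -2.03],[[26.9, -2.2, -0.1], -2.03],[[27.0, -1.2, -0.1], -2.03],[[27.0, -0.2, -0.1], -2.03],
```

Emit:
{"method": "carry_out", "body": {"series": [[[12,-5,-2],-1],[[20,-8,-2],-2],[[26,-9,-2],-2],[[26,-8,-2],-2],[[26,-7,-2],-2],[[26,-6,-2],-2],[[26,-6,-2],-2]]}}

```text
clock: 16.25
position: [0.5477, -0.005, 0.1635]
ee_rot: [-0.012, -0.675, 0.738, 0.007]
contact_force: [0.2, 0.4, -7.7]
width: 0.0117
```

```bash
python3 ben.py .165 5
```

```text
16.25 [ 0.2  0.4 -7.7] 0.011659572121629635 [-0.591  0.02  -0.094 -0.016  0.082 -1.022] [-0.13  0.3   1.65 -0.01  1.22  1.53]
tilt along bar deg -1.51 across 0.43
tilt z [-0.027  -0.005  -0.9996] yaw -95.12 pos [ 0.5477 -0.005   0.1635] go [ 0.0102 -0.1555 -0.0175] turn -10.22
[[30.8, -4.9, 3.6], -2.04],[[30.9, -3.8, 3.6], -2.04],[[31.0, -2.7, 3.6], -2.04],[[31.1, -1.6, 3.6], -2.04],[[31.2, -0.5, 3.6], -2.04],
```

Emit:
{"method": "carry_out", "body": {"series": [[[26,-4,0],-1.6],[[26,-3,0],-1.6],[[26,-3,0],-1.5],[[22,-2,0],-1.5],[[16,-1,0],-1],[[8,-1,0],0],[[0,0,0],0]]}}

```text
clock: 16.83
position: [0.5558, -0.1417, 0.1622]
ee_rot: [0.013, 0.72, -0.694, -0.008]
contact_force: [0.6, 0.1, -7.5]
width: 0.0116
```

```bash
python3 ben.py .130 5
python3 - <<'E'
from h import *
from rig import manip
import pickle
s=manip.get_state();w=manip.get_image("wrist");c=manip.get_image("scene");t=manip.get_image("top");pickle.dump((s,w,c,t),open('im6.pkl','wb'))
p=s["position"]; u,v=proj(c,p).astype(int);print(u,v)
a=cv2.resize(w["frame"],(448,336));x=cv2.resize(c["frame"][v-60:v+60,u-70:u+70],(350,300),interpolation=cv2.INTER_CUBIC)
u,v=proj(t,p).astype(int);y=cv2.resize(t["frame"][v-50:v+82,u-77:u+77],(350,300),interpolation=cv2.INTER_CUBIC)
o=np.zeros((600,800,3),np.uint8);o[:336,:448]=a;o[:300,450:]=x;o[300:,450:]=y
cv2.imwrite('pics/w6.png',o)
E
```

```text
16.8333 [ 0.6  0.1 -7.5] 0.011636996845975056 [-0.006  0.001  0.009  0.012  0.035  0.005] [-0.36  0.33  1.6  -0.02  1.24  1.18]
tilt along bar deg -1.72 across 0.38
tilt z [-0.0297 -0.0078 -0.9995] yaw -87.84 pos [ 0.5558 -0.1417  0.1622] go [ 0.002  -0.0189 -0.0512] turn -2.94
[[3.7, -0.6, 10.3], -0.59],[[3.7, -0.5, 10.3], -0.59],[[3.7, -0.5, 10.3], -0.59],[[3.7, -0.5, 10.3], -0.59],[[3.7, -0.4, 10.3], -0.59],
188 157
```

View pics/w6.png

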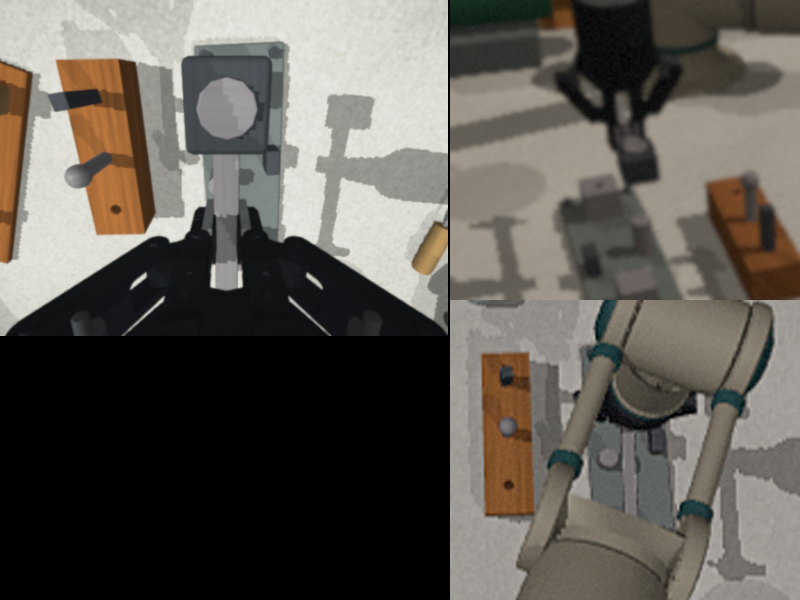

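The wrist view shows the bar between the closed fingers and the head above the bed. The tool has tilted about 1.6° head-down since the grasp. I'll move on slowly and see how the tilt changes.

Emit:
{"method": "carry_out", "body": {"series": [[[6,-1,4],-1],[[6,-1,8],-1],[[6,-1,8],-1],[[0,0,8],0],[[0,0,4],0]]}}

```text
clock: 17.4
position: [0.5587, -0.1486, 0.1305]
ee_rot: [0.01, 0.742, -0.671, -0.01]
contact_force: [-0.6, -0.3, -7.4]
width: 0.0116
```

```bash
python3 ben.py .130 3; python3 -c "
from rig import manip;print(manip.get_state()['moment'])"
```

```text
17.4 [-0.6 -0.3 -7.4] 0.011575359914074549 [ 0.016  0.036  0.068 -0.008 -0.106  0.005] [-0.37  0.37  1.63 -0.01  1.17  1.1 ]
tilt along bar deg -1.65 across -0.09
tilt z [-0.0287 -0.0013 -0.9996] yaw -84.25 pos [ 0.5587 -0.1486  0.1305] go [-0.0008 -0.0119 -0.0195] turn 0.65
[[3.9, 0.5, 6.5], 0.22],[[3.9, 0.5, 6.5], 0.22],[[3.9, 0.4, 6.5], 0.22],
[0.03461475 0.20423369 0.02529875]
```

Emit:
{"method": "carry_out", "body": {"series": [[[0,0,0],0],[[0,0,0],0],[[0,0,0],0],[[0,0,0],0],[[0,0,0],0]]}}

```text
clock: 17.82
position: [0.5578, -0.1444, 0.13]
ee_rot: [0.01, 0.742, -0.67, -0.012]
contact_force: [-0.4, -0.6, -6.8]
width: 0.0118
```

```bash
python3 ben.py .130 3
```

```text
17.8167 [-0.4 -0.6 -6.8] 0.011756460993305094 [ 0.003 -0.006 -0.002  0.011 -0.02   0.002] [-0.37  0.37  1.63 -0.01  1.17  1.1 ]
tilt along bar deg -1.76 across -0.25
tilt z [-0.031   0.0013 -0.9995] yaw -84.13 pos [ 0.5578 -0.1444  0.13  ] go [ 0.    -0.016 -0.019] turn 0.77
[[5.3, 0.3, 6.3], 0.26],[[5.3, 0.3, 6.3], 0.26],[[5.3, 0.3, 6.3], 0.26],
```

Run:
```python
from h import *
from rig import manip
import pickle
for i in range(4):
    s=manip.get_state();print(s["moment"].round(3),s["contact_force"].round(2),s["position"].round(4));c=manip.get_image(["scene","top","wrist","scene"][i])
    pickle.dump((s,c),open(f'c{i}.pkl','wb'))
y,m=yaw(s)
bar=-m[:,1];up=-m[:,2];gp=s["position"]+m@[0,0,-.019]
o=gp-.139*bar-.005*up
P=dict(eye=o+.01*up,tip=o-.032*up,griptop=o+.047*up)
for k,v in P.items(): print(k,v.round(4),"scene",proj(c,v).round(1))
c0=c["frame"];u,v=proj(c,o).astype(int)
t=pickle.load(open('c1.pkl','rb'))[1];print("top",[proj(t,v).round(1) for v in P.values()]);u2,v2=proj(t,o).astype(int)
a=cv2.resize(c0[v-50:v+50,u-33:u+34],(400,600),interpolation=cv2.INTER_CUBIC);b=cv2.resize(t["frame"][v2-80:v2+40,u2-40:u2+40],(400,600),interpolation=cv2.INTER_CUBIC)
cv2.imwrite('pics/w7.png',np.hstack([a,b]))
```

```text
[ 0.018 -0.032  0.032] [-0.39 -0.59 -6.81] [ 0.5578 -0.1444  0.13  ]
[ 0.028 -0.014 -0.005] [-0.01  0.09 -7.26] [ 0.5579 -0.1445  0.1301]
[-0.029  0.075 -0.003] [ 0.43  0.42 -7.09] [ 0.5579 -0.1446  0.1301]
[ 0.013 -0.15   0.005] [ 0.1   0.43 -7.58] [ 0.5578 -0.1447  0.13  ]
eye [ 0.4203 -0.1589  0.1582] scene [177.3 138.3]
tip [ 0.419  -0.1589  0.1162] scene [179.1 150.8]
griptop [ 0.4215 -0.159   0.1952] scene [175.7 126.8]
top [array([322.1, 254.9]), array([319.7, 255.9]), array([324.3, 253.9])]
```

View pics/w7.png

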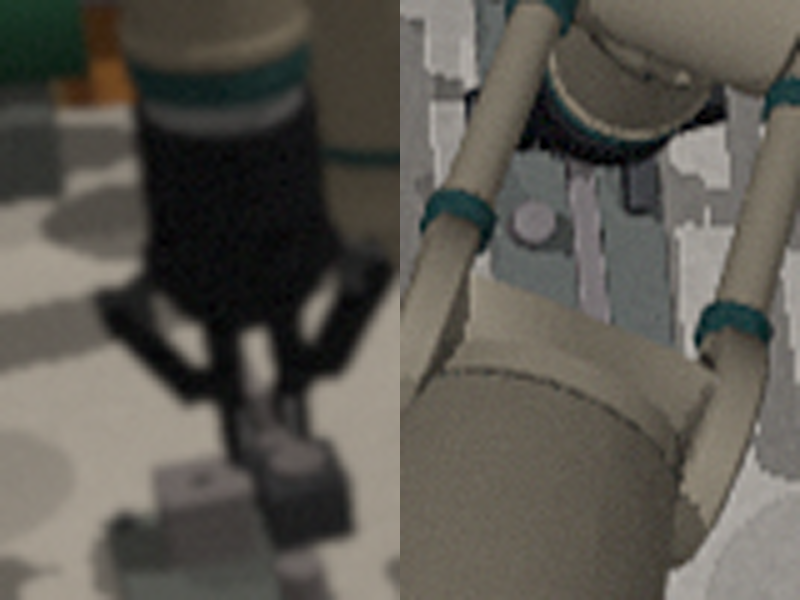

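Run:
```python
from h import *
import pickle
s,w,c,t=pickle.load(open('im6.pkl','rb'))
M=np.linalg.inv(w["mount"])
def pr(p):
    q=w["K"]@(M@[*p,1])[:3];return q[:2]/q[2]
for ph in(-3,-1.5,0,1.5,3):
    a=np.radians(ph);r=[]
    for lx,ly in((190,18),(190,-18),(230,18),(230,-18)):
        d=lx-139;h=25; dd=d*np.cos(a)-h*np.sin(a);hh=d*np.sin(a)+h*np.cos(a)
        r.append(pr((-ly/1000,-dd/1000,-.019-hh/1000)))
    print(ph,"near w %.1f far w %.1f ratio %.3f"%(r[1][0]-r[0][0],r[3][0]-r[2][0],(r[3][0]-r[2][0])/(r[1][0]-r[0][0])),np.round(r[0]),np.round(r[3]),"dv %.1f"%(r[0][1]-r[2][1]))
g=cv2.cvtColor(w["frame"],cv2.COLOR_BGR2GRAY)
for v in(80,95,110,125,140,155,165,172):
    print(v,g[v,200:224:2],g[v,294:320:2])
print(g[55:80:2,225],g[160:190:2,225])
```

```text
-3 near w 94.4 far w 104.8 ratio 1.110 [210. 171.] [310.  56.] dv 114.3
-1.5 near w 95.4 far w 107.2 ratio 1.123 [210. 173.] [311.  57.] dv 115.9
0 near w 96.4 far w 109.7 ratio 1.137 [209. 176.] [312.  58.] dv 117.5
1.5 near w 97.4 far w 112.2 ratio 1.152 [209. 178.] [313.  59.] dv 118.8
3 near w 98.4 far w 114.8 ratio 1.167 [208. 181.] [314.  61.] dv 120.1
80 [222 222 224 206  89  73  75  75  76  75  73  75] [ 81  80  81  80  80  76  66  57  75 130 133 133 133]
95 [226 227 225 223 134  74  75  75  75  73  72  72] [82 80 80 81 80 74 64 53 75 88 89 89 89]
110 [183 222 224 229 207  75  75  75  75  75  73  71] [55 76 80 81 79 70 59 55 87 90 89 89 90]
125 [132 152 151 151 153  92  75  75  73  74  73  71] [ 81  54  55  56  71  66  57  94 135 130 129 128 130]
140 [136 205 226 227 226 169  75  75  73  72  71  71] [ 80  80  81  80  73  62  59 126 137 135 136 137 138]
155 [131 141 221 228 224 209  92  74  73  72  72  70] [ 81  81  80  79  67  58  74 121 131 135 136 138 138]
165 [128 128 174 229 230 224 126  74  73  71  72  70] [ 70  73  74  74  65  54  63  83  82  77 109 128 126]
172 [128 126 131 148 159 154 155  97  68  66  65  65] [64 64 64 58 48 50 50 51 52 54 57 58 61]
[129 130 123 128 104  62  67  70  73  76  75  75  75] [ 69  69  69  68  69  68  63  57  95 150 150 152 156 175 224]
```

The moment averages to about zero, so the grip is at the balance point, and the load of about 7.2 N includes the pin. The remaining work is a 16 mm sideways correction and a lower hover. A single brisk row will show whether descending reduces the tilt.

Emit:
{"method": "carry_out", "body": {"series": [[[14,0,16],0.7],[[0,0,0],0]]}}

```text
clock: 18.18
position: [0.5594, -0.1591, 0.1145]
ee_rot: [0.01, 0.738, -0.674, -0.011]
contact_force: [-1.1, 0.5, -8.2]
width: 0.0116
```

```bash
python3 ben.py .103 1
```

```text
18.1833 [-1.1  0.5 -8.2] 0.011599717657561142 [ 0.038 -0.06  -0.037  0.086  0.06   0.007] [-0.39  0.39  1.65 -0.01  1.14  1.1 ]
tilt along bar deg -1.65 across -0.15
tilt z [-0.0289 -0.     -0.9996] yaw -84.82 pos [ 0.5594 -0.1591  0.1145] go [-0.0015 -0.0013 -0.0304] turn 0.08
[[1.3, 0.7, 30.5], 0.08],
```

Emit:
{"method": "carry_out", "body": {"series": [[[2,1,6],0],[[1,1,6],0],[[0,0,0],0],[[0,0,0],0]]}}

```text
clock: 18.52
position: [0.5573, -0.1627, 0.1016]
ee_rot: [0.009, 0.738, -0.675, -0.011]
contact_force: [-0.5, 0.6, -7.7]
width: 0.0115
```

```bash
cat > fin.py <<'E'
from h import *
from rig import manip
for i in range(3):
    s=manip.get_state();manip.get_image("scene")
y,m=yaw(s);bar=-m[:,1];up=-m[:,2];o=s["position"]+m@[0,0,-.019]-.139*bar-.005*up
print("tip",(o-.032*up).round(4),"sock [.42 -.1728 .05]; head",(o+.21*bar).round(4),"rest",[.6291,-.1541,.05])
print(s["qd"].round(4),s["moment"].round(3))
E
python3 ben.py .12 1;python3 fin.py
```

```text
18.5167 [-0.5  0.6 -7.7] 0.01154348447411577 [-0.001  0.007  0.011 -0.004  0.011 -0.002] [-0.4   0.4   1.66 -0.01  1.11  1.09]
tilt along bar deg -1.63 across -0.19
tilt z [-2.860e-02  8.000e-04 -9.996e-01] yaw -84.9 pos [ 0.5573 -0.1627  0.1016] go [ 0.0006  0.0022 -0.0006] turn 0.0
[[-2.2, -0.9, 0.6], 0.0],
tip [ 0.4184 -0.175   0.0878] sock [.42 -.1728 .05]; head [ 0.6284 -0.1563  0.1138] rest [0.6291, -0.1541, 0.05]
[ 0.0025 -0.004  -0.006  -0.0003 -0.0006 -0.0007] [ 0.029 -0.177  0.016]
```

Emit:
{"method": "carry_out", "body": {"series": [[[-2,-1.5,0],0],[[0,0,0],0],[[0,0,0],0]]}}

```text
clock: 18.92
position: [0.5596, -0.1601, 0.1029]
ee_rot: [0.009, 0.738, -0.675, -0.01]
contact_force: [-0.5, -0.2, -7.0]
width: 0.0117
```

```bash
python3 ben.py .12 1;python3 fin.py
python3 - <<'E'
from h import *
from rig import manip
s=manip.get_state();w=manip.get_image("wrist");c=manip.get_image("scene")
u,v=proj(c,s["position"]).astype(int)
print("pred rest in crop",(proj(w,np.array([.6291,-.1541,.05]),s)+.5)*400/512,(proj(c,np.array([.42,-.1728,.05]))-[u-35,v-30])*400/70)
cv2.imwrite('pics/w8.png',np.hstack([cv2.resize(w["frame"],(400,300)),cv2.resize(c["frame"][v-30:v+23,u-35:u+35],(400,300),interpolation=cv2.INTER_CUBIC)]))
E
```

```text
18.9167 [-0.5 -0.2 -7. ] 0.011696867426556398 [ 0.004 -0.005 -0.002  0.026 -0.026  0.001] [-0.39  0.4   1.66 -0.01  1.11  1.09]
tilt along bar deg -1.5 across -0.14
tilt z [-2.630e-02  1.000e-04 -9.997e-01] yaw -84.86 pos [ 0.5596 -0.1601  0.1029] go [-0.0017 -0.0004 -0.0019] turn 0.04
[[0.2, 1.6, 1.9], 0.04],
tip [ 0.4208 -0.1725  0.0885] sock [.42 -.1728 .05]; head [ 0.6307 -0.1537  0.115 ] rest [0.6291, -0.1541, 0.05]
[-0.0021 -0.0004  0.0049  0.0092 -0.0191 -0.0009] [-0.047  0.034 -0.028]
pred rest in crop [202.36903792  85.78153572] [162.19686435 128.88277662]
```

View pics/w8.png

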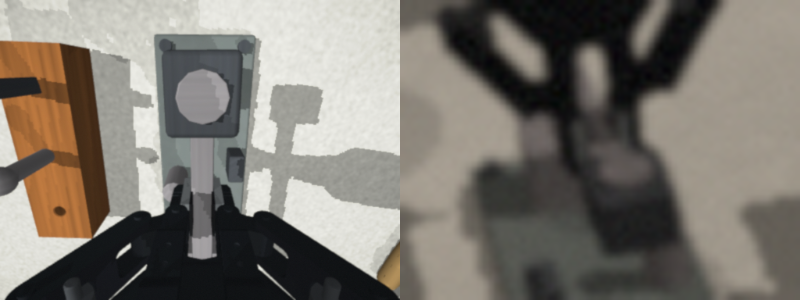

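The head sits centred over the rest-pad end of the bed, at (202,95) with the rest pad predicted at (202,86). The bar lines up with the bed. The computed tip is within 1 mm of the socket axis and about 38 mm above it, so I'm handing in.

```bash
python3 fin.py; python3 -c "
from rig import manip;print(manip.sign_off())"
```

```text
tip [ 0.4205 -0.1726  0.0883] sock [.42 -.1728 .05]; head [ 0.6304 -0.1539  0.1147] rest [0.6291, -0.1541, 0.05]
[ 0.0007 -0.0001  0.0023  0.0042 -0.0057 -0.0032] [ 0.003 -0.212  0.042]
the job is handed in; nothing more can be done
None
```

I put the pin into the lever's eye, let go of it, then picked the lever up by its balance point. I handed the job in while holding it above the bender, about 19 s into the 64 s allowed.

**Last checks that agreed:**
- **Pin tip:** worked out from the arm pose, it is within 1 mm of the socket axis and 38 mm above the socket mouth.
- **Head:** its underside is within 2 mm of the rest pad's centre and about 65 mm above it. The last wrist picture shows it over that end of the bed.
- **Holding still:** the arm was practically still, and the grip was steady at about 11.7 mm.
- **Load:** about 7.2 N, roughly the lever plus the pin.

**Checks that fell short or disagreed:**
- **Level:** the lever tilts about 1.5° head-down, because the tool drifted slightly on each move under load. I did not correct this. I tried to read the tilt directly from the wrist picture, but it was inconclusive.
- **Pin in the eye:** I saw it seated before the lift. In the final pose the gripper and head hide it from every camera, so there I rely on the weight.
- **Balance:** moment readings scattered around zero, with single readings up to 0.2 N m. I took that as noise.

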